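Dough sheeter: gap one hole thinner, then jog the belt towards the sheet pan

TASK

Set the dough sheeter one hole thinner: pull the spring knob out of the gap plate, swing the gap lever clockwise to the next hole and let the pin snap fully in. Then jog the belt towards the end where the open sheet pan stands (never the other way), to check that the rollers run free and to throw the loose flour onto the pan: push the black toggle stick fully over to that side, hold it for about a second, and let it spring back to the middle. Do not knock the pan, the flour shaker or the bench scraper about.

Things in the scene. Friction and masses are not known exactly. Their poses are not given: they have to be found in the camera images.
- sheeter: Bench-top dough sheeter, fixed: a reversible belt, 740 mm long, 100 mm above the table, runs left-right under steel rollers. Origin: table level, middle of the console's front edge; x away from the operator into the machine, y to the operator's left along the belt, z up. The white console (380 mm wide) slopes up at 35 degrees from a front edge 45 mm high to 139 mm high at x = 134 mm.
- guard_edge (a point): Middle of the front lower edge of the clear plastic roller guard, which juts out over the console as a brow (300 mm wide, 5 mm thick, underside 258 mm above the table, edge at sheeter x = 88 mm); behind it, at x = 134 mm, rises the drive housing. So reach the panel from the front, square to it. Axes as the sheeter's.
- lever_pivot (a point): Fixed point on the panel surface on the axis of the gap lever (the left one), 50 mm up the slope from the panel's low edge, 85 mm left of its middle. Its axes = panel axes: x up the slope, y to the operator's left, z straight out of the panel (35 degrees from vertical, towards the operator). In the panel's middle is a red stop button, 26 mm high, not used.
- gap_lever (a joint): Lever angle (rad) about lever_pivot. 0 at the start (second hole from left); GROWS CLOCKWISE as seen facing the panel (knob goes right = thinner). The 10 mm plate has five 13 mm holes 25 deg (0.436 rad) apart, radius 85 mm; the next is at 0.436, lever straight up the slope. Bar top 22 mm off the panel; friction 0.12 N m; stays where left, but locked (0.02 rad play) while pinned.
- plunger (a joint): Pull of the spring plunger at the lever's end, m: 0 = pin home in a hole; grows as the knob is pulled straight out of the panel, stop at 0.015. The 11 mm round-nosed pin goes 8 mm into the plate, so it is clear from about 0.009; let go between holes it rests on the plate at about 0.008 and snaps in when swung over a hole. Spring: 6 N at 0, 10.5 N at the stop.
- knob (a point): Centre of the plunger's black fluted knob: round, 36 mm across, 34 mm long along the pull direction, 48 to 82 mm out from the panel when home (this point 65 mm), 85 mm from the lever's axis; below it a 22 mm barrel joins it to the lever. z = pull direction (out of the panel), x = away from the lever's axis. Moves with the knob.
- toggle_pivot (a point): Fixed pivot of the jog toggle, 4 mm out from the panel surface, 80 mm up the slope and 100 mm right of the panel's middle. Axes = panel axes, as for lever_pivot.
- jog_toggle (a joint): Tilt of the jog toggle (rad): 0 upright (square to the panel); positive = leaned to the operator's left (sheeter +y), negative = right; stops at +-0.5. Spring-centred, 0.8 N m/rad (about 6 N at 55 mm up for 0.4 rad); springs back when let go. The belt runs only while it is leaned more than 0.3 rad, towards the side it is leaned to.
- toggle_top (a point): Top end of the jog toggle: a black bat-shaped stick, 100 mm long from its pivot, on a thin steel stem; the grip is 20 mm thick at 34 mm from the pivot, swelling to 28 mm at 88 mm. The point lies on the stick's axis.
- pan_front (a point): Middle of the front (operator-side) rim, 24 mm above the table, of the open shallow aluminium sheet pan: 400 mm deep x 230 mm wide along the belt, loose on the table under one end of the belt and jutting out beyond it, left (sheeter y about +0.44 m) or right (about -0.44 m). A closed dough box, 73 mm high, stands at the other end. x points to the pan's far rim, z up.
- flour_shaker: Steel flour shaker with a side handle, 72 mm across, 118 mm high, standing loose left of the console. Origin: centre of its underside.
- scraper: Bench scraper with a wooden handle, 150 x 100 x 25 mm, lying loose right of the console. Origin: underside, near its middle.

How it is judged:
By the outcome, as a careful person would: the job done as asked, in the order asked, and still so for the second after the job is handed in, with the robot touching nothing.
It also fails if it takes over 54 s, if anything falls off the work surface, if the arm or the gripper's body presses on something with over 40 N, if the wrist force passes 120 N, or if a joint passes its speed limit or range.

ROBOT

A 7-joint arm with a two-finger parallel gripper is mounted at the origin on the work surface. World frame = base frame: x ahead of the robot, y to its left, z up, the work surface at z = 0. Lengths are in mm, angles in degrees, forces in N, time in s.
With the tool pointing down it reaches from about 400 to 925 mm from the base axis. Payload 5.6 kg.
Tool frame: the origin (TCP) lies where the fingers leave the gripper's body, on its centre line; the fingertips stand 73 mm ahead of it and the grasp point (between the pads) lies 54 mm ahead of it; y points along the fingers, z is the direction in which the jaws open and shut, and the axes are right-handed (so a half turn about y gives the same grasp; the last joint's range is limited). The gripper opens to 85 mm and grips with 20 to 120 N. Pads are 22 mm wide; open, the fingers measure 114 mm over their backs; the gripper's body (76 mm by 85 mm) begins 54 mm behind the grasp point. The pads swing forward as they close: fully open they stand 13 mm farther back than shut.
Start: joints at [-66.75, 26.786, -0.665, 91.828, 0.344, 61.387, -3.226], TCP at [282.061, 585.617, 303.89] pointing down, gripper open.
Joint ranges: [-144.91, 144.91], [-17.63, 115.5], [-89.93, 88.59], [15.96, 139.68], [-74.01, 254.01], [8.47, 105.57], [-167.45, 167.45]. Speed limits (degrees/s): [147.25, 147.25, 180, 180, 180, 180, 180].

INTERFACE

Orientations are given as a 3x3 rotation matrix whose columns are the frame's x, y, z axes.
In Python, from plant import arm gives the robot as it stands.
- The arm moves only by the tool arm_command, never from a script. Its argument "steps" is a list of rows, each a list of 5 numbers: the shift along the tool's x, y, z in mm, then the turn about the tool's y in rad, then the opening in per cent of the stroke, from 0 (shut) to 100 (fully open). In form: [[x, y, z, yaw, claw], ...]. A call has 1 to 20 rows; each row is the pose to reach, as a shift and turn from the pose commanded when the call began, along the tool's axes at that moment; what a row does not reach only later rows make up. A row lasts 1/8 s, in which the tool goes at most 62.5 mm and 10.7 degrees, less where a joint would pass 70% of its speed; a pose out of reach is approached as far as the arm can. A call with a gripper value outside its range is refused whole. The fingers move at their own pace and stop on an object; "force" is the grip in N (left out, the last holds). Time passes only in rows, so rows that repeat a pose let the fingers close. It gives the time, the measured TCP pose, the force and the opening at its end, in the units of the state.
- arm.observe(): the state, without advancing time (a new reading comes with each control period).
- arm.grab_frame(name): name is "scene" or "top" or "wrist"; returns the picture (480x640x3 uint8, blue, green, red); there is no depth.
- arm.camera_info(name): a dict with "intrinsics" (3x3 intrinsics, pixels), "R" (3x3) and "t" (3): a world point X has camera coordinates R X + t; the wrist camera has in their place "T_tool_cam" (4x4, takes a point from camera to tool coordinates, whose origin is the TCP and whose axes are the tool frame's). Camera axes: x right, y down, z forward; pixel columns grow to the right and rows downward; lengths in mm; the calibration is good to about 2 mm. The wrist camera is an equidistant fisheye: a pixel r from the principal point sees the ray r / f radians off the axis. A picture is of the moment at which its call begins: read the wrist's pose just before it. camera_info takes no time and is no camera call.
- arm.close_job(): hands the job in, once; it reports no verdict.
The state is a dict: "clock": time; "joint_positions": joint angles; "joint_velocities": joint speeds; "joint_efforts": joint torques, N m; "position": TCP position; "tool_rot": TCP orientation; "ft_force": force on the tool from outside, world axes, zero at the start; "ft_torque": the same for the moment, N m; "opening": finger opening in mm.
Only numpy, scipy, OpenCV 4.12 (cv2) and the standard library are available. Lean on these libraries where they do the work, as an engineer would, in place of code of your own. Each camera call takes 0.05 s, during which the arm holds its last target.

## Working session

There is one attempt and no reset: what is moved stays moved. The work goes in short steps, Python scripts to look and compute and a tool call to move; the robot and the scene stay as the last step left them, time stands still between calls to the robot, and variables do not carry over. Pictures are saved under pics/ and viewed, and the job is handed in when it is done.

Besides the shell and the picture viewer there is one more tool, called after "Request:" as name(argument=value, ...), one argument or row to a line, values as JSON. arm_command: Moves the arm, as the interface text tells. Its arguments: {"type":"object","properties":{"steps":{"type":"array"},"force":{"type":"number"}},"required":["steps"]}

```bash
mkdir -p pics; ls
python3 - <<'E'
from plant import arm
import cv2,numpy as np
np.set_printoptions(suppress=True,precision=4)
s=arm.observe()
for k,v in s.items(): print(k,np.array(v))
for n in ["scene","top","wrist"]:
    i=arm.camera_info(n); print(n,i)
    f=arm.grab_frame(n); cv2.imwrite(f"pics/a_{n}.png",f)
E
```

```text
pics
clock 0.0
joint_positions [-66.7522  26.8357  -0.6645  91.8824   0.3459  61.386   -3.2249]
joint_velocities [-0.0457 -0.054   0.0551  0.0539  0.0205  0.1328 -0.0833]
joint_efforts [ -0.0003 -53.2387   0.0212 -25.131    0.0114   0.0075  -0.    ]
position [281.8695 585.2181 302.9307]
tool_rot [[ 0.901  -0.0006  0.4339]
 [-0.4339 -0.0017  0.901 ]
 [ 0.0002 -1.     -0.0018]]
ft_force [-0.7561 -0.3175 -0.7388]
ft_torque [-0.0059 -0.0233  0.0545]
opening 85.06222997662833
scene {'intrinsics': array([[577.7805,   0.    , 314.4314],
       [  0.    , 577.7805, 237.201 ],
       [  0.    ,   0.    ,   1.    ]]), 'R': array([[-0.8719,  0.4896, -0.0082],
       [ 0.4555,  0.8049, -0.3803],
       [-0.1796, -0.3353, -0.9248]]), 't': array([ 435.7912, -190.4514, 1647.3874])}
top {'intrinsics': array([[485.205 ,   0.    , 324.5057],
       [  0.    , 485.205 , 235.3008],
       [  0.    ,   0.    ,   1.    ]]), 'R': array([[ 0.0021, -1.    ,  0.0005],
       [-0.9836, -0.0021, -0.1804],
       [ 0.1804, -0.0001, -0.9836]]), 't': array([  26.2963,  543.9231, 1188.8781])}
wrist {'intrinsics': array([[371.6483,   0.    , 313.8021],
       [  0.    , 371.6483, 232.6417],
       [  0.    ,   0.    ,   1.    ]]), 'T_tool_cam': array([[  0.0003,   0.9597,   0.2809, -70.8859],
       [  0.0008,  -0.2809,   0.9597, -69.9286],
       [  1.    ,  -0.0001,  -0.0008,   0.3021],
       [  0.    ,   0.    ,   0.    ,   1.    ]])}
```

View pics/a_scene.png

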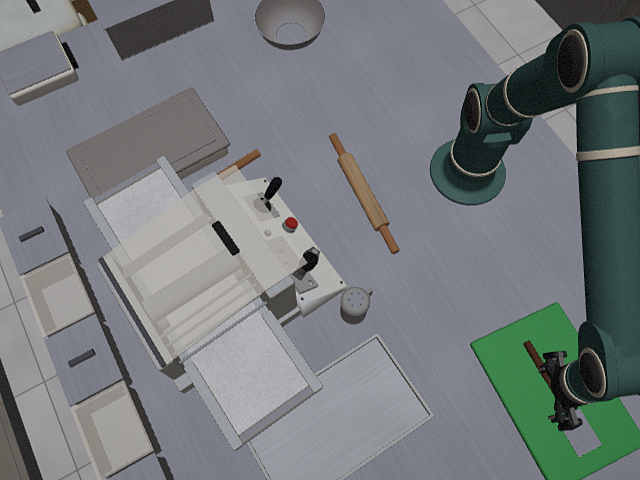

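View pics/a_top.png

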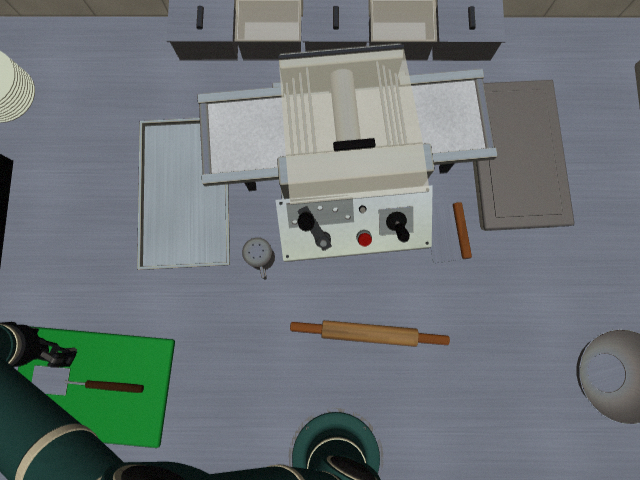

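View pics/a_wrist.png

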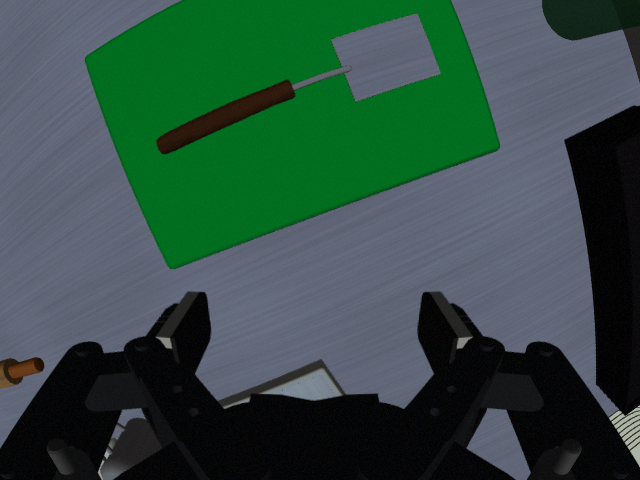

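Run:
```python
import cv2
f=cv2.imread('pics/a_top.png')[180:275,265:445]
cv2.imwrite('pics/b_top.png',cv2.resize(f,None,fx=4.4,fy=4.4,interpolation=cv2.INTER_CUBIC))
f=cv2.imread('pics/a_scene.png')[160:325,200:390]
cv2.imwrite('pics/b_scene.png',cv2.resize(f,None,fx=3.6,fy=3.6,interpolation=cv2.INTER_CUBIC))
```

```text
(no output)
```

View pics/b_top.png

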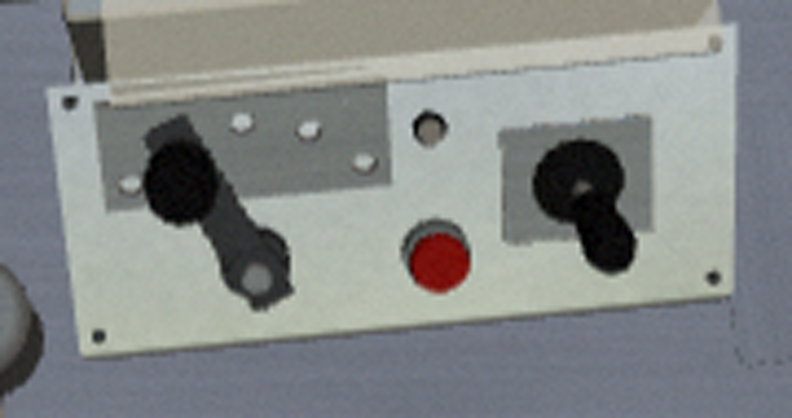

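View pics/b_scene.png

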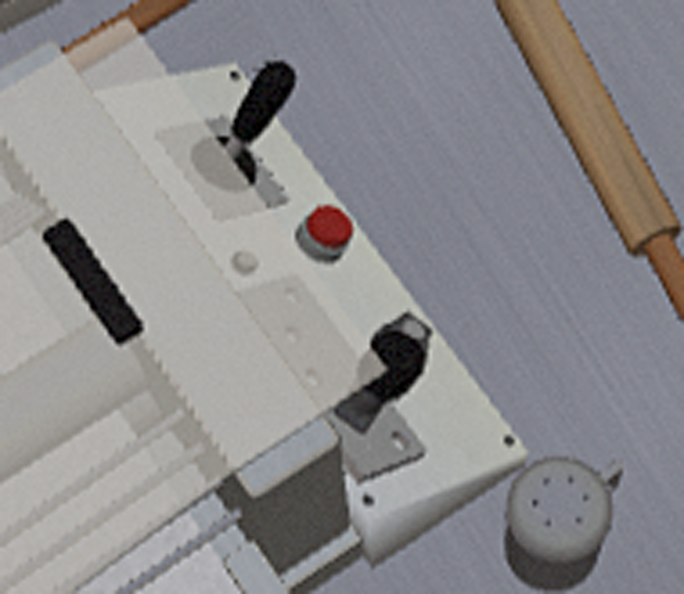

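```bash
cat > h.py <<'E'
import numpy as np,cv2
from plant import arm
np.set_printoptions(suppress=True,precision=2)
I={n:arm.camera_info(n) for n in("scene","top","wrist")}
def ray(n,px):
    K=I[n]["intrinsics"];R=np.array(I[n]["R"]);t=np.array(I[n]["t"])
    d=np.linalg.inv(K)@[px[0],px[1],1]; d=R.T@d
    return -R.T@t,d/np.linalg.norm(d)
def wray(px,pos,rot):
    K=I["wrist"]["intrinsics"];T=np.array(I["wrist"]["T_tool_cam"])
    v=np.array([(px[0]-K[0,2]),(px[1]-K[1,2])]);r=np.hypot(*v);th=r/K[0,0]
    d=np.array([*(v/r*np.sin(th)),np.cos(th)]) if r>0 else np.array([0,0,1.])
    rot=np.array(rot)
    return np.array(pos)+rot@T[:3,3],rot@T[:3,:3]@d
def tri(rays):
    A=0;b=0
    for o,d in rays:
        P=np.eye(3)-np.outer(d,d);A=A+P;b=b+P@o
    X=np.linalg.solve(A,b)
    return X,[np.linalg.norm((np.eye(3)-np.outer(d,d))@(X-o)) for o,d in rays]
def onz(r,z):
    o,d=r;return o+d*(z-o[2])/d[2]
def tc(p,s=4.4,o=(265,180)): return ((p[0]+.5)/s-.5+o[0],(p[1]+.5)/s-.5+o[1])
def sc(p): return tc(p,3.6,(200,160))
E
python3 - <<'E'
from h import *
pts={'flscrew':((98,336),(509,440)),'frscrew':((713,278),(235,75)),'blscrew':((69,102),(368,500)),'flcorner':((82,356),(526,453)),'toggle':((612,250),(278,78)),'knob':((182,183),(400,355)),'pivot':((257,278),(412,327)),'button':((440,263),(329,227)),
'hole1':((130,184),(400,440))}
for k,(a,b) in pts.items():
    X,e=tri([ray('top',tc(a)),ray('scene',sc(b))]);print(k,X,np.array(e))
L=onz(ray('top',tc((82,356))),45);Rr=onz(ray('top',tc((732,297))),45)
print(L,Rr,np.linalg.norm(L-Rr),np.degrees(np.arctan2(-(L-Rr)[0],(L-Rr)[1])))
E
```

```text
flscrew [490.64 122.86  47.34] [0.12 0.12]
frscrew [ 525.27 -232.92   46.03] [0.51 0.51]
blscrew [608.56 134.48 129.65] [0.19 0.19]
flcorner [481.46 133.08  30.46] [0.24 0.24]
toggle [ 520.17 -155.13  164.32] [0.54 0.54]
knob [550.62  71.51 181.98] [2.26 2.26]
pivot [516.94  30.86  95.56] [0.27 0.27]
button [528.4  -72.3   78.43] [0.05 0.05]
hole1 [567.02 102.05 107.9 ] [0.56 0.56]
[479.39 132.    45.  ] [ 514.65 -244.15   45.  ] 377.79924948204587 5.354059131689725
```

Request:
arm_command(
  steps=[
    [20,0,-23,-0.05,100],
    [60,-5,-68,-0.15,100],
    [105,-8,-119,-0.25,100],
    [150,-10,-170,-0.35,100],
    [195,-13,-221,-0.45,100],
    [240,-16,-272,-0.543,100],
    [285,-18,-323,-0.543,100],
    [325,-20,-368,-0.543,100],
    [350,-20,-397,-0.543,100],
    [361,-20,-409,-0.543,100],
    [361,-20,-409,-0.543,100],
    [361,-20,-409,-0.543,100],
    [361,-20,-409,-0.543,100],
  ],
)

```text
clock: 1.78
position: [429.5, 61.8, 323.8]
tool_rot: [[0.995, -0.0, -0.097], [0.097, 0.0, 0.995], [-0.0, -1.0, 0.0]]
ft_force: [0.6, 0.4, -0.5]
opening: 85.1
```

Run:
```python
from h import *
s=arm.observe();print(s['clock'],s['position'],s['tool_rot'],s['ft_force'],s['joint_positions'])
np.savez('w1.npz',p=s['position'],r=s['tool_rot'])
cv2.imwrite('pics/c_wrist.png',arm.grab_frame('wrist'))
```

```text
1.775 [429.52  61.8  323.76] [[ 1.  -0.  -0.1]
 [ 0.1  0.   1. ]
 [-0.  -1.   0. ]] [ 0.56  0.37 -0.45] [-24.44   3.74  12.43 119.92  -0.98  56.45  84.05]
```

View pics/c_wrist.png

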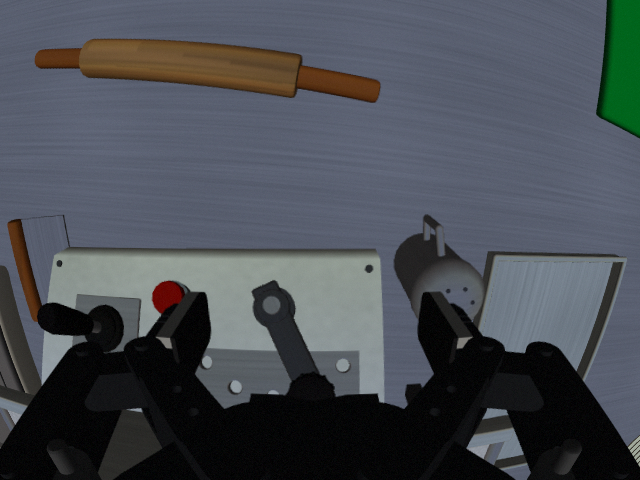

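Run:
```python
from h import *
w=np.load('w1.npz');W=lambda p:wray(p,w['p'],w['r'])
pts={'flscrew':((98,336),(509,440),(369,268)),'frscrew':((713,278),(235,75),(59,263)),'pivotbolt':((257,278),(412,327),(270,304)),'hole1':((130,184),(400,440),(343,366))}
for k,(a,b,c) in pts.items():
    X,e=tri([ray('top',tc(a)),ray('scene',sc(b)),W(c)]);print(k,X,np.array(e))
    X,e=tri([ray('top',tc(a)),W(c)]);print('   tw',X,np.array(e))
# model predictions
yaw=np.radians(5.45);O=np.array([497,-56.1,0])
S=np.array([[np.cos(yaw),-np.sin(yaw),0],[np.sin(yaw),np.cos(yaw),0],[0,0,1]])
c,s_=np.cos(np.radians(35)),np.sin(np.radians(35))
def P(u,y,o): return O+S@[u*c-o*s_,y,45+u*s_+o*c]
a=np.radians(25)
for n,q in dict(pivot26=(50,85,26),hole1=(50+85*np.cos(2*a),85+85*np.sin(2*a),10),hole3=(135,85,10),hole4=(50+85*np.cos(a),85-85*np.sin(a),10),knob=(50+85*np.cos(a),85+85*np.sin(a),65),knobtop=(50+85*np.cos(a),85+85*np.sin(a),82),tog=(80,-100,92)).items():
    X=P(*q);o=[X]
    for cam in('top','scene'):
        p=np.array(I[cam]["intrinsics"])@(np.array(I[cam]["R"])@X+I[cam]["t"]);p=p[:2]/p[2]
        f,off=(4.4,(265,180)) if cam=='top' else (3.6,(200,160))
        o.append((p-off+.5)*f-.5)
    print(n,*o)
# guard edge in world
print('guard',O+S@[88,120,258],O+S@[88,85,258])
```

```text
flscrew [490.74 123.08  48.5 ] [0.42 0.17 0.29]
   tw [490.16 122.69  50.75] [0.2 0.2]
frscrew [ 525.25 -232.01   49.8 ] [0.57 1.32 0.87]
   tw [ 524.89 -232.21   50.97] [0.12 0.12]
pivotbolt [516.86  30.56  94.69] [0.5  0.22 0.35]
   tw [516.79  30.65  94.72] [0.42 0.42]
hole1 [567.16 102.34 110.57] [0.9  0.89 0.56]
   tw [566.33 101.69 112.73] [0.35 0.35]
pivot26 [514.85  30.99  94.98] [257.11 281.52] [415.07 326.19]
hole1 [562.36 100.93 113.21] [130.61 190.97] [404.3  432.73]
hole3 [593.3   38.47 130.62] [243.64 129.28] [319.   369.54]
hole4 [590.22   2.09 126.06] [310.   136.84] [298.09 326.18]
knob [551.99  70.62 171.11] [181.41 187.79] [394.48 359.54]
knobtop [542.29  69.69 185.04] [182.02 200.59] [406.44 344.12]
tog [ 519.2  -154.44  166.25] [610.55 251.85] [278.78  76.58]
guard [573.2   71.72 258.  ] [576.53  36.87 258.  ]
```

Run:
```python
from h import *
f=cv2.imread('pics/a_top.png')
g=cv2.resize(f[175:235,270:440],None,fx=4.4,fy=4.4,interpolation=cv2.INTER_CUBIC)
g=cv2.convertScaleAbs(g,alpha=1.0); 
O=np.array([500,-56,0]);yaw=np.radians(5.45)
S=np.array([[np.cos(yaw),-np.sin(yaw),0],[np.sin(yaw),np.cos(yaw),0],[0,0,1]])
for cam in('top','scene'):
  for y in(150,-150):
    X=O+S@[88,y,258];p=np.array(I[cam]["intrinsics"])@(np.array(I[cam]["R"])@X+I[cam]["t"]);print(cam,y,p[:2]/p[2])
lab=cv2.cvtColor(g,cv2.COLOR_BGR2LAB)
l=cv2.createCLAHE(4,(4,4)).apply(lab[:,:,0]);cv2.imwrite('pics/d_top.png',l)
for n in('top','scene'): cv2.imwrite(f'pics/d2_{n}.png',arm.grab_frame(n))
```

```text
top 150 [289.9 204.1]
top -150 [428.94 191.52]
scene 150 [306.95 261.94]
scene -150 [235.16 164.08]
```

View pics/d_top.png

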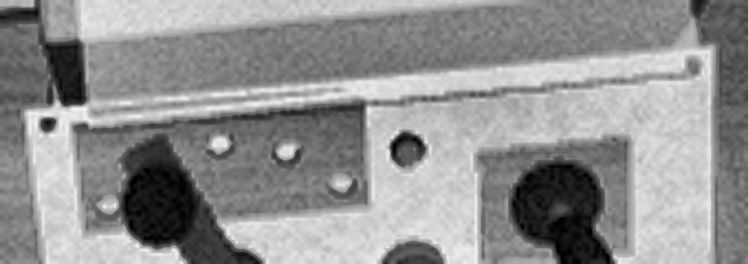

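View pics/d2_scene.png

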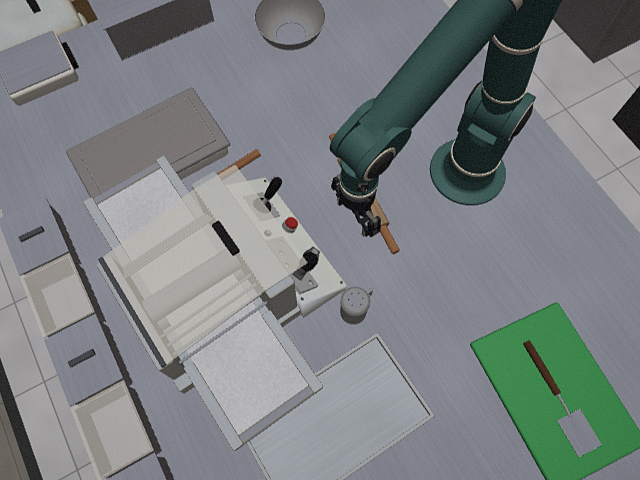

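View pics/d2_top.png

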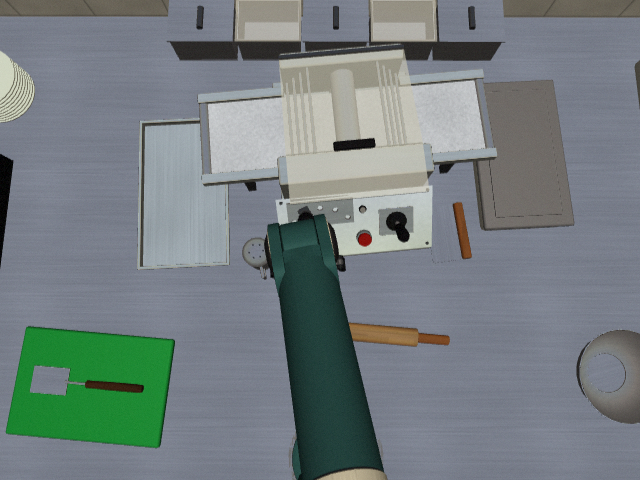

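Run:
```python
from h import *
f=cv2.imread('pics/d2_scene.png')[80:280,250:450]
cv2.imwrite('pics/d3.png',cv2.resize(f,None,fx=3,fy=3,interpolation=cv2.INTER_CUBIC))
print(tri([ray('top',(354,144)),ray('scene',(225,239))]))
print('guard back ridge L',tri([ray('top',(279,156)),ray('scene',(268,311))]))
for z in range(250,600,50):
  for cam in('scene','top'):
    X=np.array([429.5,61.8,z]);p=np.array(I[cam]["intrinsics"])@(np.array(I[cam]["R"])@X+I[cam]["t"]);p=p[:2]/p[2];print(z,cam,p,(p-[250,80])*3)
```

```text
(array([707.35, -35.87, 260.9 ]), [np.float64(0.8895403535179545), np.float64(0.8895403535179739)])
guard back ridge L (array([699.53, 136.75, 196.34]), [np.float64(5.088400602454684), np.float64(5.0884006024546204)])
250 scene [353.66 219.61] [310.98 418.83]
250 top [308.11 271.55] [174.33 574.65]
300 scene [354.9  210.33] [314.7 391. ]
300 top [307.29 268.88] [171.87 566.64]
350 scene [356.23 200.36] [318.7  361.08]
350 top [306.38 265.92] [169.15 557.77]
400 scene [357.67 189.6 ] [323.02 328.8 ]
400 top [305.38 262.64] [166.13 547.91]
450 scene [359.23 177.97] [327.68 293.9 ]
450 top [304.25 258.96] [162.74 536.87]
500 scene [360.92 165.34] [332.75 256.02]
500 top [302.98 254.81] [158.93 524.42]
550 scene [362.75 151.59] [338.26 214.78]
550 top [301.53 250.1 ] [154.6  510.29]
```

View pics/d3.png

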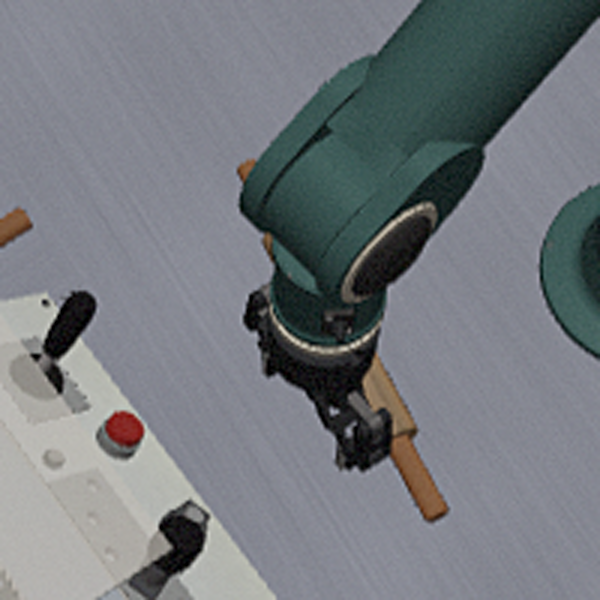

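Request:
arm_command(
  steps=[
    [15,30,-1,0,100],
    [35,70,-2,0,100],
    [48,90,-3,0,100],
    [49,92,-3,0,100],
    [60,92,-3,0,100],
    [80,92,-3,0,100],
    [95,92,-3,0,100],
    [100,92,-3,0,100],
    [100,92,-3,0,100],
    [100,92,-3,0,100],
  ],
)

```text
clock: 3.18
position: [529.1, 66.8, 231.9]
tool_rot: [[0.996, -0.001, -0.094], [0.094, 0.0, 0.996], [-0.001, -1.0, 0.0]]
ft_force: [0.5, 0.2, -0.6]
opening: 85.3
```

Run:
```python
from h import *
s=arm.observe();print(s['clock'],s['position'],s['tool_rot'],s['ft_force'],s['joint_positions'])
np.savez('w2.npz',p=s['position'],r=s['tool_rot'])
for n in('wrist','scene'):cv2.imwrite(f'pics/e_{n}.png',arm.grab_frame(n))
f=cv2.imread('pics/e_scene.png')[130:330,220:420]
cv2.imwrite('pics/e_scene.png',cv2.resize(f,None,fx=3,fy=3,interpolation=cv2.INTER_CUBIC))
```

```text
3.175 [529.1   66.83 231.89] [[ 1.   -0.   -0.09]
 [ 0.09  0.    1.  ]
 [-0.   -1.    0.  ]] [ 0.55  0.16 -0.64] [-21.38  20.81  12.89 112.55  -6.2   47.32  90.31]
```

View pics/e_wrist.png

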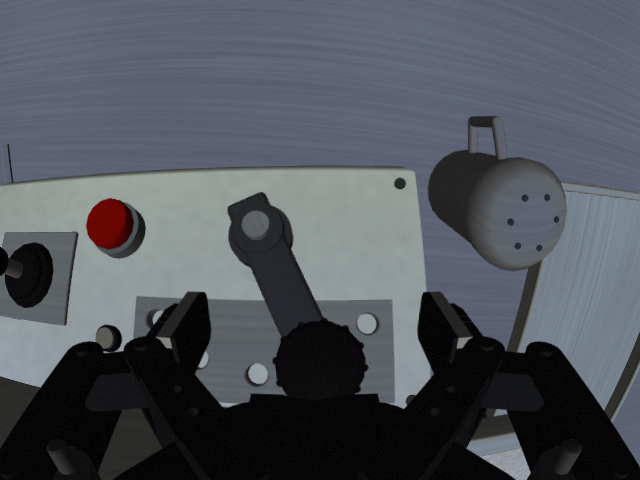

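View pics/e_scene.png

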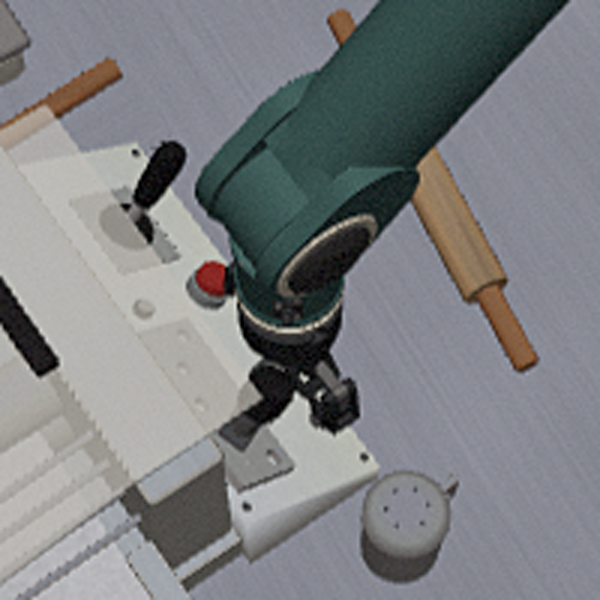

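Run:
```python
from h import *
w=np.load('w2.npz');W=lambda p:wray(p,w['p'],w['r'])
O=np.array([500,-56,0]);yaw=np.radians(5.45)
S=np.array([[np.cos(yaw),-np.sin(yaw),0],[np.sin(yaw),np.cos(yaw),0],[0,0,1]])
print('tcp sheeter',S.T@(w['p']-O))
print('front rim', S.T@(onz(W((321,321)),175)-O),'expect 42.3,121,175')
print('right edge', S.T@(onz(W((368,360)),183)-O), S.T@(onz(W((276,360)),183)-O))
print('bolt',S.T@(onz(W((255,224)),95)-O),'expect 26,85')
print('hole1',S.T@(onz(W((367,324)),113.2)-O),'expect 80.7.. ')
c=np.cos(np.radians(35));s=np.sin(np.radians(35));u=50+85*np.cos(np.radians(50));print(u*c-10*s,85+85*np.sin(np.radians(50)),45+u*s+10*c)
```

```text
tcp sheeter [ 40.63 119.51 231.89]
front rim [ 42.75 122.19 175.  ] expect 42.3,121,175
right edge [ 56.33 140.52 183.  ] [ 56.07 104.68 183.  ]
bolt [24.91 85.22 95.  ] expect 26,85
hole1 [ 80.75 150.52 113.2 ] expect 80.7.. 
79.97780453500002 150.11377766511313 113.20880751248427
```

Request:
arm_command(
  steps=[
    [2,0,2,0,100],
    [4,0,2.8,0,100],
    [5,0,2.8,0,100],
    [6,0,2.8,0,100],
    [6,0,2.8,0,100],
  ],
)

```text
clock: 3.9
position: [535.4, 70.2, 231.9]
tool_rot: [[0.996, 0.0, -0.094], [0.094, -0.0, 0.996], [0.0, -1.0, -0.0]]
ft_force: [0.1, -0.3, 0.7]
opening: 85.6
```

Request:
arm_command(
  steps=[
    [1,0,0,0,100],
    [2,0,0,0,100],
    [2,0,0,0,100],
  ],
)

```text
clock: 4.28
position: [537.5, 70.4, 231.9]
tool_rot: [[0.996, 0.0, -0.094], [0.094, 0.0, 0.996], [0.0, -1.0, -0.0]]
ft_force: [0.4, -0.5, 0.9]
opening: 85.5
```

Request:
arm_command(
  steps=[
    [-0.5,0,0,0,40],
    [-0.5,0,0,0,20],
    [-0.5,0,0,0,20],
    [-0.5,0,0,0,20],
    [-0.5,0,0,0,20],
    [-0.5,0,0,0,20],
  ],
  force=70,
)

```text
clock: 5.03
position: [536.7, 70.3, 232.2]
tool_rot: [[0.996, -0.0, -0.094], [0.094, -0.0, 0.996], [-0.0, -1.0, -0.0]]
ft_force: [-2.2, 0.2, 6.2]
opening: 33.1
```

Run:
```python
from h import *
s=arm.observe();print(s['clock'],s['position'],s['ft_force'],s['ft_torque'],s['opening'])
cv2.imwrite('pics/f_wrist.png',arm.grab_frame('wrist'))
```

```text
5.025 [536.65  70.29 232.16] [-2.22  0.15  6.19] [-0.27  0.64  0.01] 33.14678483881366
```

View pics/f_wrist.png

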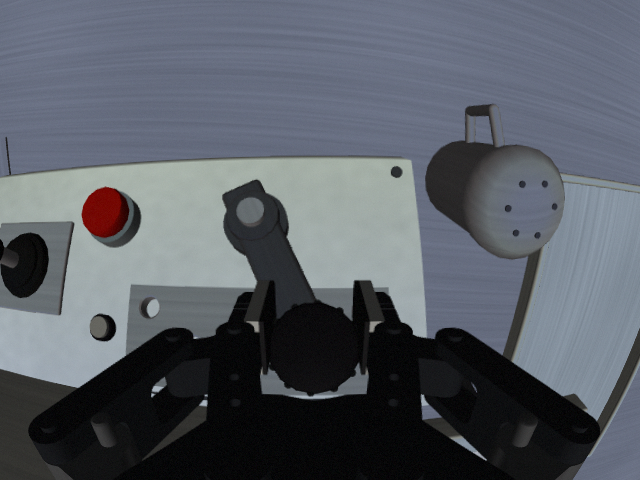

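Request:
arm_command(
  steps=[
    [-1.1,-1.6,0,0,20],
    [-2.3,-3.3,0,0,20],
    [-3.4,-4.9,0,0,20],
    [-4.6,-6.6,0,0,20],
    [-5.7,-8.2,0,0,20],
    [-6.9,-9.8,0,0,20],
    [-7.5,-10.6,0,0,20],
    [-7.5,-10.6,0,0,20],
    [-7.5,-10.6,0,0,20],
  ],
)

```text
clock: 6.2
position: [529.5, 69.6, 242.5]
tool_rot: [[0.996, 0.0, -0.094], [0.094, -0.0, 0.996], [0.0, -1.0, -0.0]]
ft_force: [6.1, -0.3, -8.7]
opening: 32.5
```

Run:
```python
from h import *
s=arm.observe();print(s['clock'],s['position'],s['ft_force'],s['ft_torque'],s['opening'])
cv2.imwrite('pics/g_wrist.png',arm.grab_frame('wrist'))
```

```text
6.2 [529.48  69.63 242.46] [ 6.06 -0.35 -8.69] [-0.11 -0.99  0.1 ] 32.54444175163149
```

View pics/g_wrist.png

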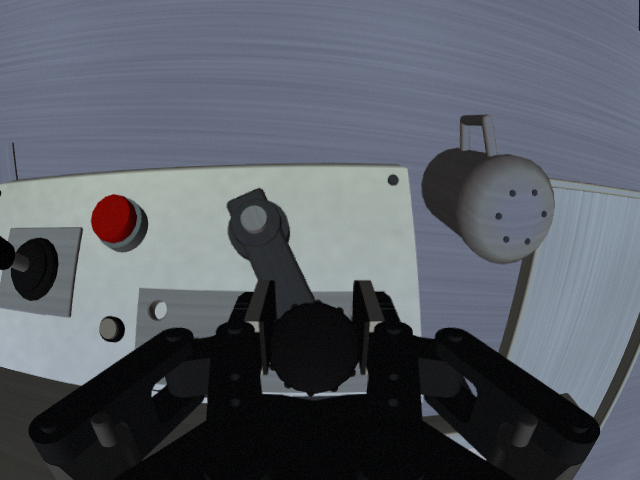

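Request:
arm_command(
  steps=[
    [1.2,-0.8,-3.5,0,20],
    [2.3,-1.6,-6.9,0,20],
    [3.3,-2.3,-10.4,0,20],
    [4.2,-2.9,-13.9,0,20],
    [4.2,-2.9,-13.9,0,20],
  ],
)

```text
clock: 6.88
position: [532.3, 63.5, 244.2]
tool_rot: [[0.996, -0.006, -0.094], [0.094, 0.01, 0.996], [-0.005, -1.0, 0.011]]
ft_force: [-0.2, 17.5, -11.1]
opening: 32.7
```

Run:
```python
from h import *
s=arm.observe();print(s['clock'],s['position'],s['ft_force'],s['ft_torque'],s['opening'])
cv2.imwrite('pics/h_wrist.png',arm.grab_frame('wrist'))
```

```text
6.875 [532.31  63.52 244.19] [ -0.15  17.53 -11.08] [ 4.38  0.31 -1.24] 32.7449918122062
```

View pics/h_wrist.png

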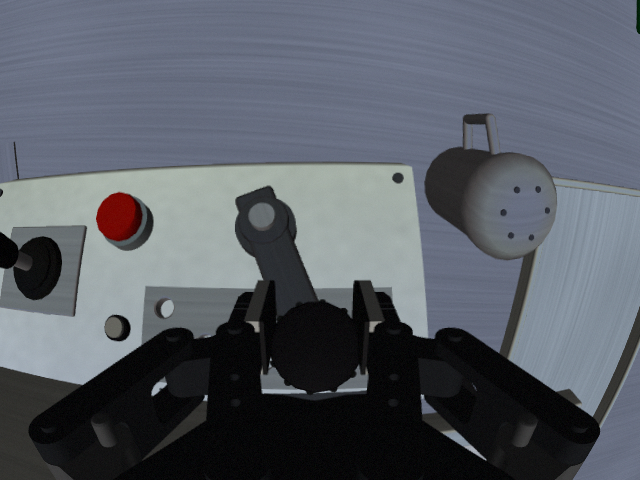

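Request:
arm_command(
  steps=[
    [0,0,0,0,20],
    [0,0,0,0,20],
    [0,0,0,0,20],
  ],
  force=35,
)

```text
clock: 7.3
position: [532.3, 63.5, 244.2]
tool_rot: [[0.996, -0.006, -0.094], [0.094, 0.01, 0.996], [-0.005, -1.0, 0.011]]
ft_force: [-0.6, 17.3, -11.7]
opening: 33.0
```

Run:
```python
from h import *
s=arm.observe();print(s['clock'],s['position'],s['ft_force'],s['ft_torque'],s['opening'],s['tool_rot'])
cv2.imwrite('pics/i_wrist.png',arm.grab_frame('wrist'))
```

```text
7.3 [532.29  63.52 244.18] [ -0.61  17.26 -11.71] [ 4.39  0.28 -1.22] 33.010944561427316 [[ 1.   -0.01 -0.09]
 [ 0.09  0.01  1.  ]
 [-0.01 -1.    0.01]]
```

View pics/i_wrist.png

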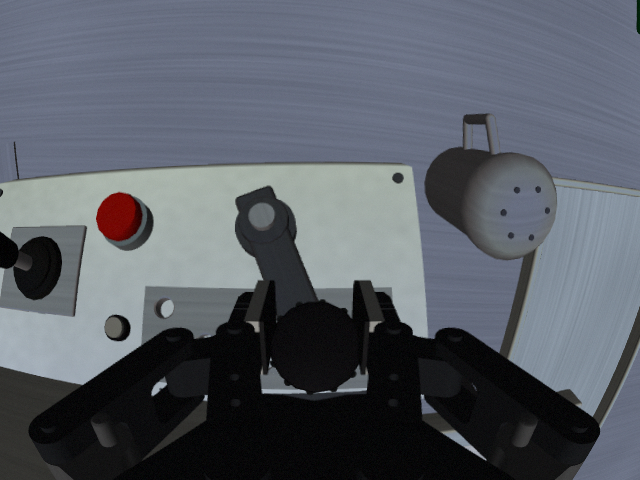

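Request:
arm_command(
  steps=[
    [0,0,0,0.04,20],
    [0,0,0,0.08,20],
    [0,0,0,0.13,20],
    [0,-0.5,-2,0.13,20],
    [0,-0.5,-2,0.13,20],
  ],
)

```text
clock: 7.98
position: [535.4, 57.2, 246.2]
tool_rot: [[0.999, 0.001, 0.036], [-0.036, 0.004, 0.999], [0.001, -1.0, 0.004]]
ft_force: [6.3, 7.3, -8.5]
opening: 33.0
```

Run:
```python
from h import *
s=arm.observe();print(s['clock'],s['position'],s['ft_force'],s['ft_torque'],s['opening'],s['tool_rot'])
cv2.imwrite('pics/j_wrist.png',arm.grab_frame('wrist'))
```

```text
7.975 [535.39  57.16 246.21] [ 6.33  7.35 -8.51] [ 1.44 -1.   -0.56] 32.99710369608856 [[ 1.    0.    0.04]
 [-0.04  0.    1.  ]
 [ 0.   -1.    0.  ]]
```

View pics/j_wrist.png

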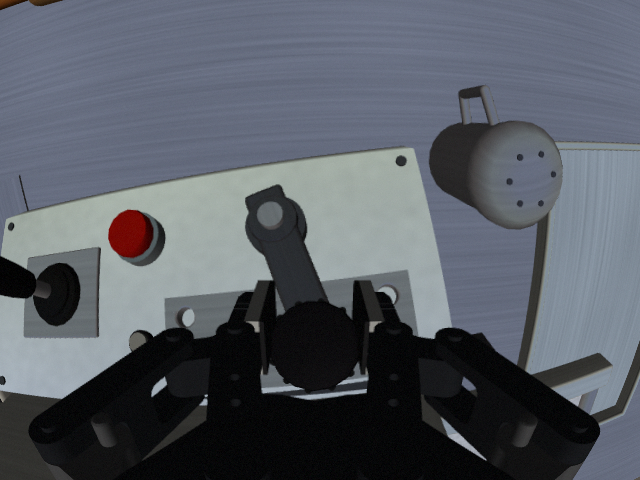

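Request:
arm_command(
  steps=[
    [0,0,0,0,60],
    [0,0,0,0,60],
    [0,0,0,0,60],
    [0,0,0,-0.07,60],
    [0,0,0,-0.13,60],
    [0,4,0,-0.13,60],
    [0,4,0,-0.13,60],
  ],
)

```text
clock: 8.9
position: [534.8, 54.0, 241.6]
tool_rot: [[0.996, -0.001, -0.093], [0.093, -0.0, 0.996], [-0.001, -1.0, -0.0]]
ft_force: [0.5, -0.0, -0.2]
opening: 51.0
```

Run:
```python
from h import *
s=arm.observe();print(s['clock'],s['position'],s['ft_force'],s['ft_torque'],s['opening'],s['tool_rot'])
cv2.imwrite('pics/k_wrist.png',arm.grab_frame('wrist'))
np.savez('w3.npz',p=s['position'],r=s['tool_rot'])
```

```text
8.9 [534.8   54.05 241.55] [ 0.46 -0.04 -0.23] [0.   0.05 0.07] 51.02090990931452 [[ 1.   -0.   -0.09]
 [ 0.09 -0.    1.  ]
 [-0.   -1.   -0.  ]]
```

View pics/k_wrist.png

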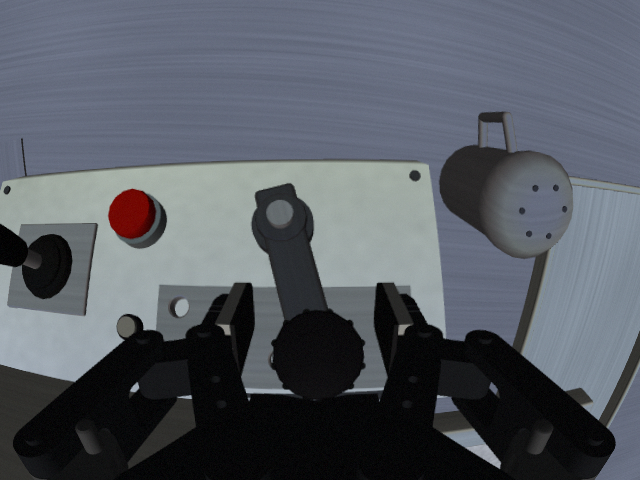

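Request:
arm_command(
  steps=[
    [1,0,-5,0,60],
    [2,0,-9,0,60],
    [3,0,-13,0,60],
    [3,0,-16,0,60],
    [3,0,-18,0,60],
    [3,0,-20,0,60],
    [3,0,-21.5,0,60],
    [3,0,-23,0,60],
    [3,0,-24.5,0,60],
    [3,0,-26,0,60],
    [3,0,-26,0,60],
  ],
)

```text
clock: 10.32
position: [540.4, 27.9, 241.7]
tool_rot: [[0.996, -0.0, -0.093], [0.093, -0.001, 0.996], [-0.001, -1.0, -0.001]]
ft_force: [0.1, 0.8, 1.1]
opening: 51.6
```

Run:
```python
from h import *
s=arm.observe();print(s['clock'],s['position'],s['ft_force'],s['ft_torque'],s['opening'])
cv2.imwrite('pics/l_wrist.png',arm.grab_frame('wrist'))
np.savez('w4.npz',p=s['position'],r=s['tool_rot'])
```

```text
10.325 [540.36  27.86 241.72] [0.15 0.75 1.09] [-0.02 -0.03 -0.  ] 51.58776448711915
```

View pics/l_wrist.png

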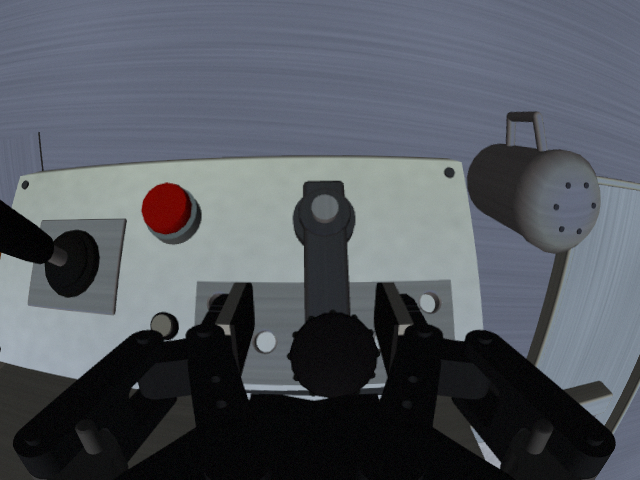

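Request:
arm_command(
  steps=[
    [0,0,-1.5,0,60],
    [0,0,-3,0,60],
    [0,0,-4.5,0,60],
    [0,0,-4.5,0,60],
  ],
)

```text
clock: 10.88
position: [541.0, 24.3, 241.9]
tool_rot: [[0.996, 0.0, -0.094], [0.094, 0.0, 0.996], [0.0, -1.0, 0.0]]
ft_force: [-0.1, 1.1, -0.0]
opening: 51.4
```

```bash
cat >> h.py <<'E'
O=np.array([500,-55,0]);yaw=np.radians(5.45)
S=np.array([[np.cos(yaw),-np.sin(yaw),0],[np.sin(yaw),np.cos(yaw),0],[0,0,1]])
_c,_s=np.cos(np.radians(35)),np.sin(np.radians(35))
def P(u,y,o): return O+S@[u*_c-o*_s,y,45+u*_s+o*_c]
def wproj(X,pos,rot):
    T=np.array(I["wrist"]["T_tool_cam"]);K=I["wrist"]["intrinsics"]
    v=T[:3,:3].T@(np.array(rot).T@(X-np.array(pos))-T[:3,3])
    th=np.arctan2(np.hypot(v[0],v[1]),v[2]);r=th*K[0,0]
    return np.array([K[0,2],K[1,2]])+r*v[:2]/np.hypot(v[0],v[1])
E
python3 - <<'E'
from h import *
s=arm.observe();print(s['clock'],s['position'],s['ft_force'],s['ft_torque'],s['opening'])
cv2.imwrite('pics/m_wrist.png',arm.grab_frame('wrist'))
p,r=s['position'],s['tool_rot']
print('bolt',wproj(P(50,85,26),p,r))
for pull in(0,8):
    f=82+pull
    print(pull,'front rim',wproj(P(117,85,f),p,r),'L/R',wproj(P(135,103,f),p,r),wproj(P(135,67,f),p,r),'botfront',wproj(P(117,85,f-34),p,r))
E
```

```text
10.875 [540.96  24.31 241.9 ] [-0.13  1.14 -0.04] [ 0.24 -0.02 -0.05] 51.40776993785203
bolt [330.61 208.79]
0 front rim [338.77 310.25] L/R [384.04 353.45] [293.74 354.84] botfront [334.3 318.3]
8 front rim [340.13 307.8 ] L/R [387.9  353.34] [292.59 354.88] botfront [335.2  316.68]
```

View pics/m_wrist.png

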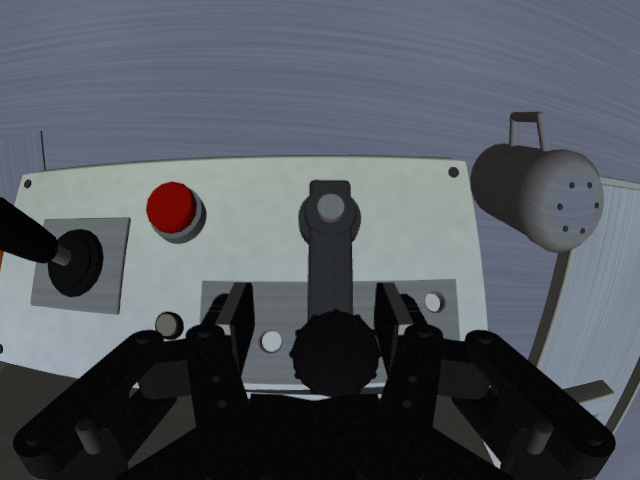

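Request:
arm_command(
  steps=[
    [0,0,-1.5,0,60],
    [0,0,-3,0,60],
    [0,0,-4,0,60],
    [0,0,-4,0,60],
  ],
)

```text
clock: 11.42
position: [541.2, 22.9, 241.9]
tool_rot: [[0.995, -0.0, -0.096], [0.096, 0.003, 0.995], [0.0, -1.0, 0.003]]
ft_force: [0.4, 7.4, -0.3]
opening: 51.3
```

Run:
```python
from h import *
s=arm.observe();print(s['clock'],s['position'],s['ft_force'],s['ft_torque'],s['opening'])
cv2.imwrite('pics/n_wrist.png',arm.grab_frame('wrist'))
p,r=s['position'],s['tool_rot']
print('bolt',wproj(P(50,85,26),p,r))
for pull in(0,8):
    f=82+pull
    print(pull,'front rim',wproj(P(117,85,f),p,r),'L/R',wproj(P(135,103,f),p,r),wproj(P(135,67,f),p,r),'botfront',wproj(P(117,85,f-34),p,r))
```

```text
11.425 [541.22  22.85 241.89] [ 0.36  7.42 -0.32] [1.72 0.07 0.05] 51.29367080620489
bolt [332.46 208.61]
0 front rim [341.99 309.96] L/R [387.19 353.09] [297.01 354.62] botfront [336.69 318.07]
8 front rim [343.6 307.5] L/R [391.29 352.95] [296.12 354.66] botfront [337.75 316.44]
```

View pics/n_wrist.png

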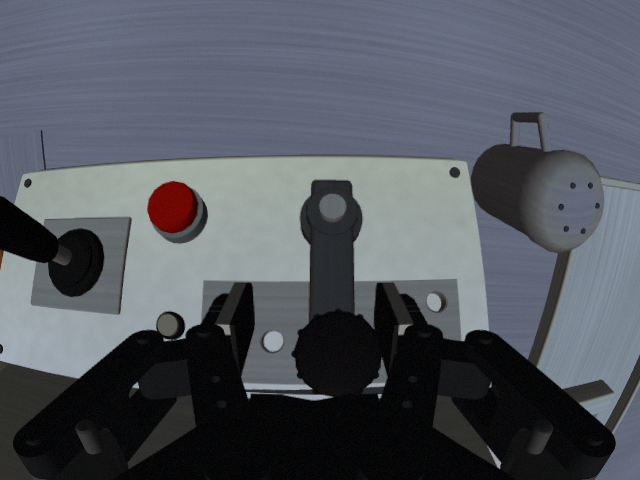

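Request:
arm_command(
  steps=[
    [0,0,4,0,60],
    [0,0,8,0,60],
    [-15,0,8,0,60],
    [-40,0,8,0,60],
    [-70,0,8,0,60],
    [-85,-20,8,0,60],
    [-85,-50,8,0,60],
    [-85,-50,8,0,0],
    [-85,-50,8,0,0],
  ],
)

```text
clock: 12.6
position: [455.1, 19.8, 291.4]
tool_rot: [[0.996, -0.001, -0.094], [0.094, -0.0, 0.996], [-0.001, -1.0, -0.0]]
ft_force: [-0.8, 0.3, -0.2]
opening: 15.5
```

Run:
```python
from h import *
s=arm.observe();print(s['clock'],s['position'],s['ft_force'],s['opening'])
np.savez('w5.npz',p=s['position'],r=s['tool_rot'])
for n in('wrist','scene','top'):cv2.imwrite(f'pics/o_{n}.png',arm.grab_frame(n))
f=cv2.imread('pics/o_scene.png')[160:325,200:390]
cv2.imwrite('pics/o_scene2.png',cv2.resize(f,None,fx=3.6,fy=3.6,interpolation=cv2.INTER_CUBIC))
f=cv2.imread('pics/o_top.png')[180:275,265:445]
cv2.imwrite('pics/o_top2.png',cv2.resize(f,None,fx=4.4,fy=4.4,interpolation=cv2.INTER_CUBIC))
for pull in(0,8):
  for cam in('top','scene'):
    for q in((135,85,82+pull),(135,103,82+pull),(135,67,82+pull),(117,85,82+pull)):
      p=np.array(I[cam]["intrinsics"])@(np.array(I[cam]["R"])@P(*q)+I[cam]["t"]);p=p[:2]/p[2]
      f,off=(4.4,(265,180)) if cam=='top' else (3.6,(200,160))
      print(pull,cam,q,(p-off+.5)*f-.5)
  f=82+pull
  print('wrist',wproj(P(117,85,f),s['position'],s['tool_rot']),wproj(P(135,103,f),s['position'],s['tool_rot']),wproj(P(135,67,f),s['position'],s['tool_rot']))
```

```text
12.6 [455.09  19.78 291.38] [-0.8   0.29 -0.23] 15.527835124293578
0 top (135, 85, 82) [247.84 174.46]
0 top (135, 103, 82) [213.12 177.63]
0 top (135, 67, 82) [282.53 171.3 ]
0 top (117, 85, 82) [250.57 206.3 ]
0 scene (135, 85, 82) [363.72 308.33]
0 scene (135, 103, 82) [379.27 329.4 ]
0 scene (135, 67, 82) [348.3  287.43]
0 scene (117, 85, 82) [382.66 302.17]
wrist [324.32 391.86] [352.95 418.63] [295.66 419.19]
8 top (135, 85, 90) [248.57 180.45]
8 top (135, 103, 90) [213.62 183.64]
8 top (135, 67, 90) [283.5  177.27]
8 top (117, 85, 90) [251.31 212.45]
8 scene (135, 85, 90) [369.24 300.88]
8 scene (135, 103, 90) [384.87 322.  ]
8 scene (135, 67, 90) [353.74 279.94]
8 scene (117, 85, 90) [388.19 294.77]
wrist [324.66 393.14] [354.27 420.78] [295.01 421.38]
```

View pics/o_wrist.png

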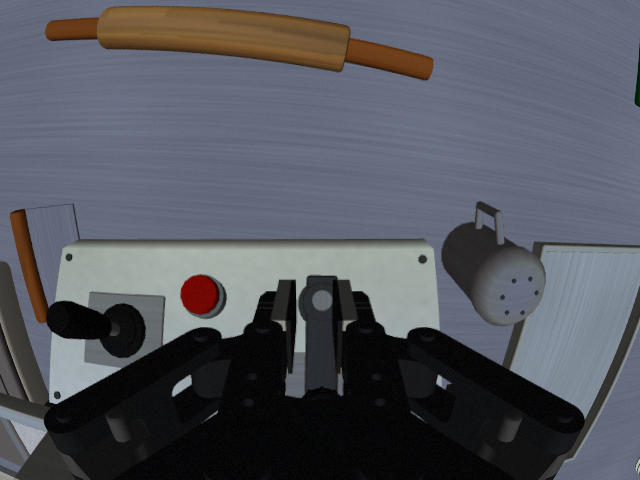

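View pics/o_scene2.png

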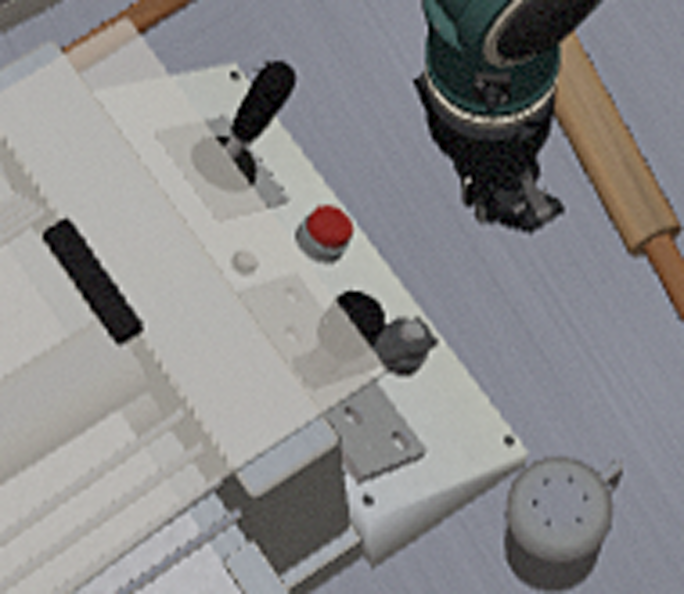

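View pics/o_top2.png

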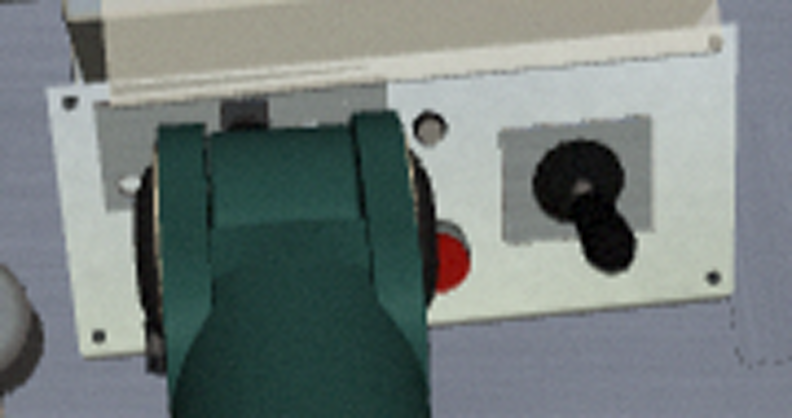

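Request:
arm_command(
  steps=[
    [0,0,-25,0,0],
    [-2,0,-75,0,0],
    [-4,0,-130,0,0],
    [-6,0,-185,0,0],
    [-7,5,-220,0,0],
    [-7,25,-234,0,0],
    [-7,50,-234,0,0],
    [-7,66,-234,0,0],
    [-7,66,-234,0,0],
    [10,66,-234,0,0],
    [35,66,-234,0,0],
    [52,66,-234,0,0],
    [56,66,-234,0,0],
    [56,66,-234,0,0],
    [56,66,-234,0,0],
  ],
)

```text
clock: 14.62
position: [533.0, -207.8, 225.9]
tool_rot: [[0.996, -0.0, -0.093], [0.093, 0.0, 0.996], [-0.0, -1.0, 0.0]]
ft_force: [-0.7, 0.1, 0.4]
opening: -0.2
```

Run:
```python
from h import *
s=arm.observe();print(s['clock'],s['position'],s['ft_force'],s['opening'],S.T@(s['position']-O))
for n in('wrist','scene','top'):cv2.imwrite(f'pics/p_{n}.png',arm.grab_frame(n))
f=cv2.imread('pics/p_scene.png')[130:325,200:390]
cv2.imwrite('pics/p_scene2.png',cv2.resize(f,None,fx=3,fy=3,interpolation=cv2.INTER_CUBIC))
f=cv2.imread('pics/p_top.png')[180:275,265:445]
cv2.imwrite('pics/p_top2.png',cv2.resize(f,None,fx=4.4,fy=4.4,interpolation=cv2.INTER_CUBIC))
```

```text
14.625 [ 532.98 -207.81  225.91] [-0.69  0.14  0.36] -0.20105035594705203 [  18.31 -155.26  225.91]
```

View pics/p_wrist.png

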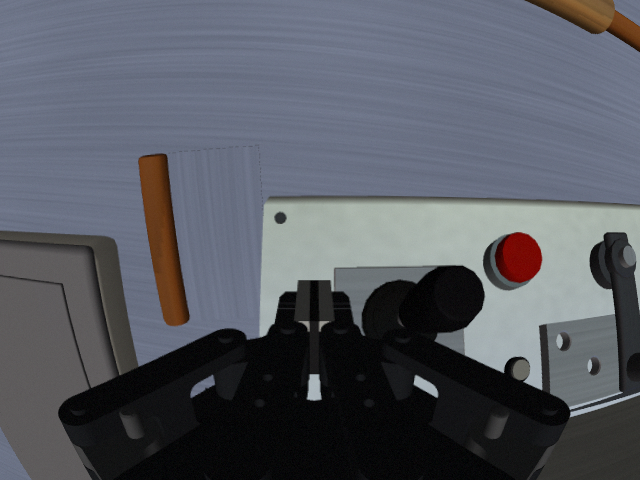

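View pics/p_scene2.png

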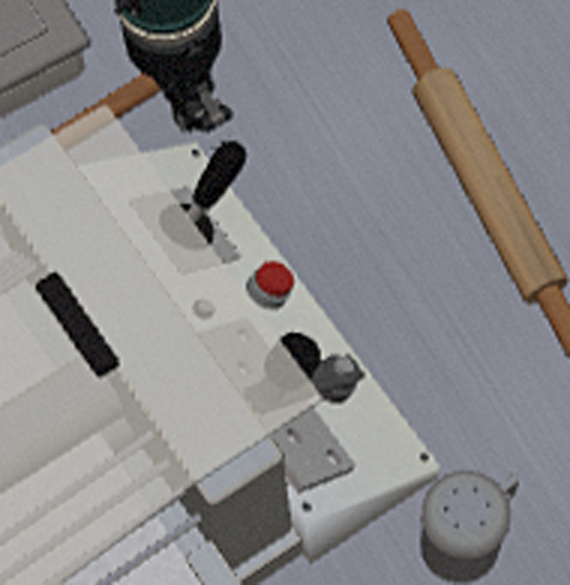

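View pics/p_top2.png

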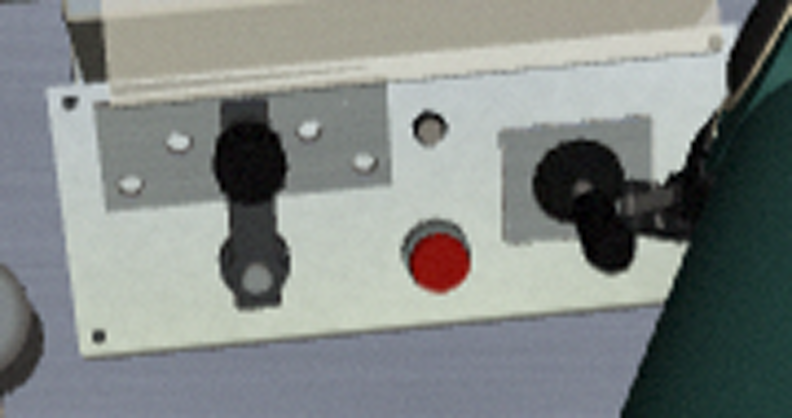

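Run:
```python
from h import *
def top(X):
  p=np.array(I['top']["intrinsics"])@(np.array(I['top']["R"])@X+I['top']["t"]);p=p[:2]/p[2];return (p-[265,180]+.5)*4.4-.5
for y in(-140,-148,-155,-163,-170): print(y,top(O+S@[18,y,152.5]),top(O+S@[29,y,152.5]))
for r in(34,62,70,88,100): print(r,top(P(80,-100,4+r)),top(P(80,-112,4+r)))
```

```text
-140 [677.7  234.35] [675.06 214.14]
-148 [692.63 232.98] [689.97 212.77]
-155 [705.7  231.78] [703.01 211.57]
-163 [720.62 230.41] [717.91 210.2 ]
-170 [733.68 229.21] [730.95 209.01]
34 [588.53 205.33] [610.29 203.34]
62 [598.57 226.09] [620.82 224.05]
70 [601.52 232.2 ] [623.91 230.14]
88 [608.3  246.22] [631.01 244.13]
100 [612.93 255.8 ] [635.87 253.69]
```

Run:
```python
import cv2
f=cv2.imread('pics/p_top.png')[195:255,370:450]
f=cv2.convertScaleAbs(f,alpha=2.0,beta=10)
cv2.imwrite('pics/p_top3.png',cv2.resize(f,None,fx=9,fy=9,interpolation=cv2.INTER_CUBIC))
```

```text
(no output)
```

View pics/p_top3.png

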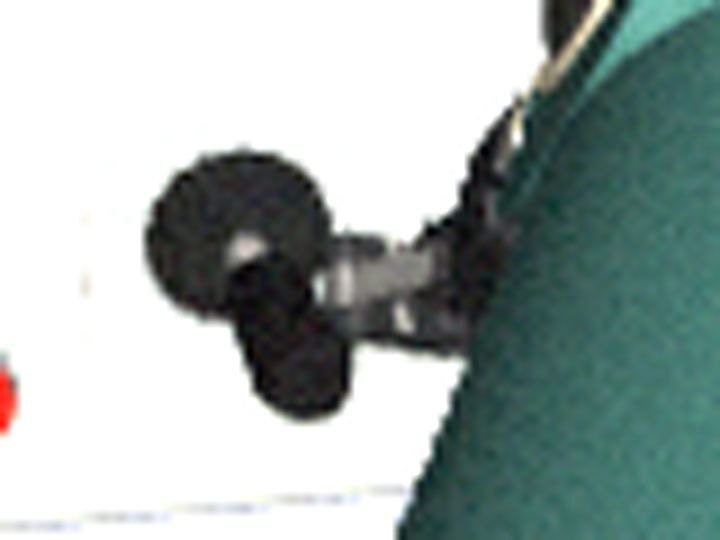

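Request:
arm_command(
  steps=[
    [0,0,6,0,0],
    [0,0,14,0,0],
    [0,0,22,0,0],
    [0,0,28,0,0],
    [0,0,33,0,0],
    [0,0,37,0,0],
    [0,0,37,0,0],
  ],
)

```text
clock: 15.65
position: [530.2, -170.6, 226.0]
tool_rot: [[0.996, 0.0, -0.094], [0.094, -0.0, 0.996], [0.0, -1.0, -0.0]]
ft_force: [-0.1, -0.4, 0.7]
opening: -0.1
```

Run:
```python
from h import *
s=arm.observe();print(s['clock'],s['position'],s['ft_force'],s['ft_torque'],S.T@(s['position']-O))
cv2.imwrite('pics/q_wrist.png',arm.grab_frame('wrist'))
```

```text
15.65 [ 530.22 -170.63  225.98] [-0.06 -0.41  0.74] [-0.25  0.09  0.06] [  19.1  -117.98  225.98]
```

View pics/q_wrist.png

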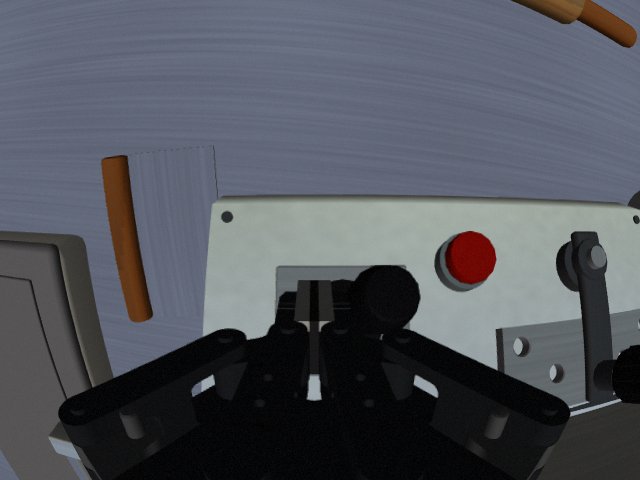

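Request:
arm_command(
  steps=[
    [0,0,8,0,0],
    [0,0,17,0,0],
    [0,0,26,0,0],
    [0,0,34,0,0],
    [0,0,40,0,0],
    [0,0,40,0,0],
  ],
)

```text
clock: 16.45
position: [526.9, -135.0, 226.7]
tool_rot: [[0.996, 0.004, -0.091], [0.091, -0.007, 0.996], [0.003, -1.0, -0.007]]
ft_force: [2.6, -14.1, -0.0]
opening: -0.1
```

Run:
```python
from h import *
s=arm.observe();print(s['clock'],s['position'],s['ft_force'],s['ft_torque'],S.T@(s['position']-O))
cv2.imwrite('pics/r_wrist.png',arm.grab_frame('wrist'))
```

```text
16.45 [ 526.92 -135.04  226.74] [  2.61 -14.06  -0.03] [-3.09 -0.44 -0.04] [ 19.2  -82.24 226.74]
```

View pics/r_wrist.png

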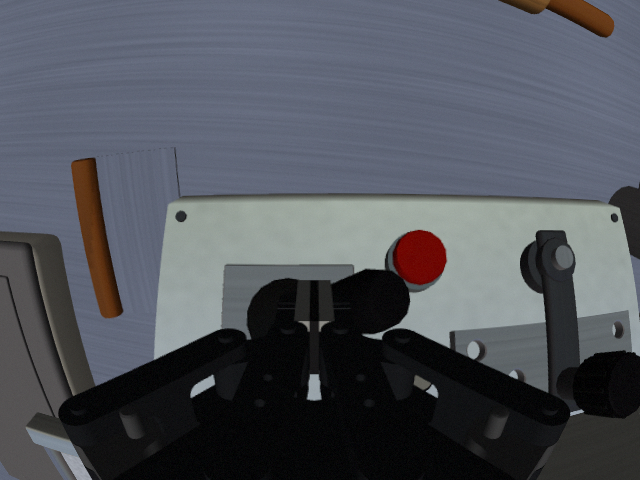

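Request:
arm_command(
  steps=[
    [0,0,-1,0,0],
    [0,0,-1,0,0],
    [0,0,-1,0,0],
    [0,0,-1,0,0],
    [0,0,-1,0,0],
    [0,0,-8,0,0],
    [0,0,-17,0,0],
    [0,0,-25,0,0],
    [0,0,-32,0,0],
    [0,0,-38,0,0],
    [0,0,-44,0,0],
    [0,0,-55,0,0],
    [0,0,-70,0,0],
    [0,0,-80,0,0],
    [-30,0,-80,0,0],
    [-70,0,-80,0,0],
    [-90,-30,-80,0,0],
    [-90,-70,-80,0,0],
    [-90,-70,-80,0,0],
  ],
)

```text
clock: 18.88
position: [445.5, -220.2, 298.8]
tool_rot: [[0.996, 0.006, -0.093], [0.093, -0.001, 0.996], [0.006, -1.0, -0.002]]
ft_force: [0.8, -0.1, -0.4]
opening: -0.2
```

Run:
```python
from h import *
s=arm.observe();print(s['clock'],s['position'],s['ft_force'])
for n in('wrist','top','scene'):cv2.imwrite(f'pics/s_{n}.png',arm.grab_frame(n))
f=cv2.imread('pics/s_top.png')[180:275,265:445]
cv2.imwrite('pics/s_top2.png',cv2.resize(f,None,fx=4.4,fy=4.4,interpolation=cv2.INTER_CUBIC))
```

```text
18.875 [ 445.52 -220.25  298.85] [ 0.84 -0.08 -0.45]
```

View pics/s_top2.png

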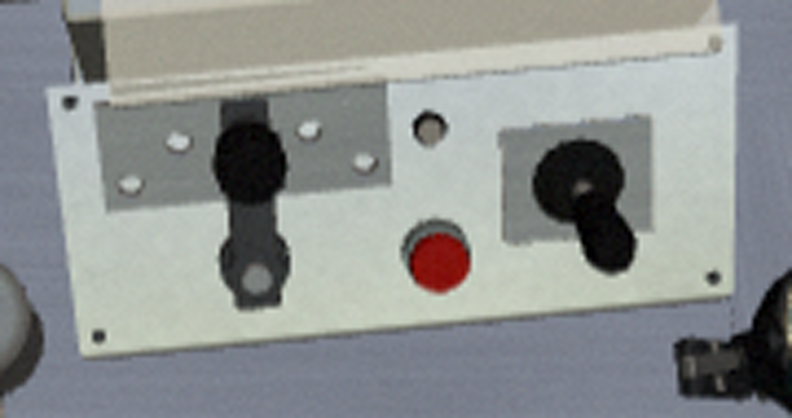

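View pics/s_scene.png

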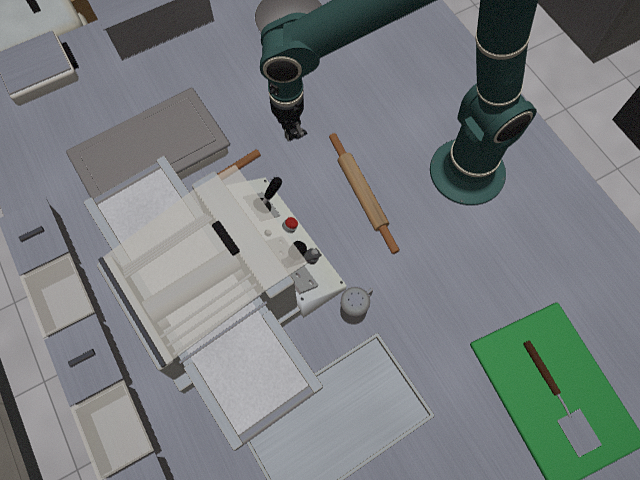

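View pics/s_top.png

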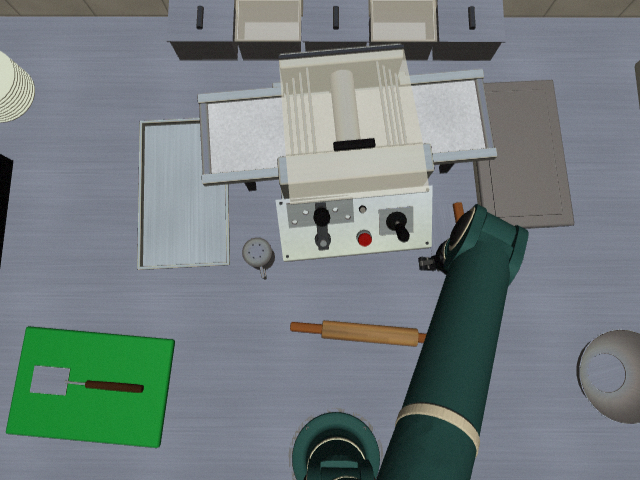

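Run:
```python
from plant import arm
print(arm.close_job())
```

```text
the job is handed in; nothing more can be done
None
```

The dough sheeter is set one hole thinner. I then jogged the belt left towards the sheet pan and handed the job in at about 19 s.

**What I did**
- **Gap lever:** I gripped the knob, pulled it about 12.5 mm and swung the lever part-way clockwise. The firm grip stopped the knob turning with the lever (17 N side force), so I turned the wrist with it. I then let the pin rest on the plate and pushed the knob with open fingers until it dropped into the next hole.
- **Jog:** I pushed the toggle from its right side with closed fingers, held it against its left stop for about a second, and let it come back slowly to the middle.

**Last checks**
- **Lever and pin:** The lever stands straight up the slope with two free holes on each side. A 7 N side push did not move it. The knob's front edge in the top view is at row 205; my calculation gave 206 for fully in and 212 for resting on the plate.
- **Toggle:** The push reached 14 N, where the spring alone would give about 6 N, so it was on the stop. It is back at centre and was never pushed to the right.
- **Loose items:** The pan, flour shaker and scraper looked unmoved in the wide pictures, although the arm partly hid the scraper in the last top view. The robot touches nothing.
- **Not confirmed:** I could not see the belt or the flour move in the pictures. That the belt ran rests on the toggle having been fully over.

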